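# Set the running clearance of a bench stop slide

### The job

Slide the carriage along its rail until its index line is opposite the pointed index plate (not the square-ended one), then turn its thumbscrew clockwise until it seats. Then back the screw off a quarter turn and finish while still gripping its head, holding it there so that the lock nut can be tightened. Leave the tools lying around it undisturbed.

Things in the scene. Friction and masses are not known exactly. Their poses are not given: they have to be found in the camera images.
- slide_base: Fixed slide base: aluminium plate 122 x 310 x 10 mm with a steel rail along its y axis (rail top 26 mm up) and an end block across the rail at y = +-148 mm (12 mm thick, top 32 mm up). Origin on the bench under the rail's middle; the plate reaches from x = -78 to +44 mm. x points away from the robot, y along the rail to the left; position and yaw vary.
- carriage (a joint): Position (m) of the carriage along the base's y axis, 0 at the rail's middle, range -0.082 to 0.082. It slides only along the rail (cannot lift), needs about 3 N to move and stays where it is left.
- index_line (a point): The white index line on the grey carriage (a block 62 mm in x, 46 mm in y, top 49 mm above the bench): point at the top of its front (robot-side) face, half-way along it. Same axes as the base. The thumbscrew's axis is 31 mm behind it in x.
- thumbscrew (a joint): Turn of the thumbscrew (rad): 0 is seated (hard stop), negative is backed off; grows clockwise seen from above. Turning it needs about 0.08 N m, it stays where it is left and does not rise or sink. It starts 0.4 to 1.3 rad short of its seat.
- screw_head (a point): Centre of the thumbscrew's head, 78 mm above the bench, on the screw's upright axis, over the carriage's middle: an upright flat dark steel bar 40 mm long (point x), 10 mm thick (point y), 28 mm high (64 to 92 mm up); grip it from above across the 10 mm. Below it a 20 mm collar (underside 61 mm up) and a fixed brass lock nut 22 mm across (top 55 mm up).
- pointer_tip (a point): Tip of the pointed index plate, at its top, 18 mm above the bench: a small dark steel plate 36 mm wide, 36 mm long, 8 mm thick, fixed on the base in front of the rail, its point aimed at the carriage's front face (3 mm away). Same axes as the base; the index line must come to the same y along the rail. It lies 50 to 70 mm left or right of the rail's middle.
- square_edge (a point): Middle of the far edge of the square-ended index plate, same size and metal as the pointed one, on the other half of the base: not the wanted position.
- pliers_1: Pliers with red handles, 185 x 36 x 14 mm, origin at the centre of the underside: leave alone.
- driver_1: Screwdriver, yellow and black handle, 200 x 29 x 26 mm, origin at the centre of the underside: leave alone.
- spanner_2: Small combination spanner, 129 x 31 x 8 mm, lying in front of the slide base, origin at the centre of the underside: leave alone.
- sanding_block: Black sanding block, 110 x 58 x 30 mm, origin at the centre of the underside: leave alone.
- spanner_1: Larger combination spanner, 161 x 31 x 8 mm, origin at the centre of the underside: leave alone.

How it is judged:
On the way, in this order (a step that is already met when the one before it is completed fails the run):
1. the index line is opposite the pointed plate's tip (within 6 mm along the rail), the screw not yet seated (y of index_line in the frame of pointer_tip between -0.006 and 0.006 m and value of joint thumbscrew below -0.2 rad), for 0.2 s.
2. the thumbscrew is turned fully home (within 0.08 rad of its stop) with the carriage still at the pointer (y of index_line in the frame of pointer_tip between -0.006 and 0.006 m and value of joint thumbscrew above -0.08 rad), for 0.2 s.
At the end, for the whole second after the job is handed in: The carriage's index line is within 6 mm of the pointed plate's tip along the rail, the thumbscrew is a quarter turn (90 +-15 degrees) back from its seat, and the fingers still grip its head (contact force over 8 N) (y of index_line in the frame of pointer_tip between -0.006 and 0.006 m and value of joint thumbscrew between -1.83 and -1.31 rad and contact force between the fingers and thumbscrew above 8 N); the arm keeps its last pose, push and grip.
It fails at once if one of the tools lying around was moved by more than 20 mm (distance of any of pliers_1, driver_1, spanner_2, sanding_block, spanner_1 from where it was at the start of the episode above 0.02 m).
It also fails if it takes over 48 s, if anything falls off the work surface, if the arm or the gripper's body presses on something with over 40 N, if the wrist force passes 120 N, or if a joint passes its speed limit or range.

### The arm

A 6-joint arm with a two-finger parallel gripper is mounted at the origin on a cart in front of the work surface, level with it; the furniture and walls round the work are solid. World frame = base frame: x ahead of the robot, y to its left, z up, the work surface at z = 0. Lengths are in m, angles in rad, forces in N, time in s.
With the tool pointing down it reaches from about 0.35 to 0.725 m from the base axis. Payload 6 kg.
Tool frame: the origin (TCP) lies midway between the tips of the shut fingers; the grasp point (between the pads) lies 19 mm behind it; z points along the fingers, y is the direction in which the jaws open and shut (so a half turn about z gives the same grasp; the last joint's range is limited). The gripper opens to 85 mm and grips with 20 to 120 N. Pads are 22 mm wide; open, the fingers measure 114 mm over their backs; the gripper's body (76 mm by 85 mm) begins 54 mm behind the grasp point. The pads swing forward as they close: fully open they stand 13 mm farther back than shut.
Start: joints at [1.667, 0.04, 0.085, 0, -1.615, -0.334], TCP at [0.141, 0.583, 0.231] pointing down, gripper open.
Joint ranges: [-2.56, 2.56], [-1.29, 2.01], [-1.08, 1.49], [-3.29, 1.98], [-2.81, -0.18], [-2.99, 2.99]. Speed limits (rad/s): [2.57, 2.57, 3.01, 3.14, 3.14, 3.14].

### API

Orientations are given as a unit quaternion [w, x, y, z].
In Python, from bench import r gives the robot as it stands.
- The arm moves only by the tool servo_tool, never from a script. Its argument "deltas" is text: rows parted by semicolons, each of 4 numbers parted by spaces: the shift along the tool's x, y, z in mm, then the turn about the tool's z in degrees. A call has 1 to 10 rows; each row is the pose to reach, as a shift and turn from the pose commanded when the call began, along the tool's axes at that moment; what a row does not reach only later rows make up. A row lasts 1/10 s, in which the tool goes at most 50 mm and 8.59 degrees, less where a joint would pass 70% of its speed; a pose out of reach is approached as far as the arm can. A call with a gripper value outside its range is refused whole. "hand" is the closure, from 0 (fully open) to 1 (shut), set as the call begins (left out, the last holds). The fingers move at their own pace and stop on an object; "force" is the grip in N (left out, the last holds). Time passes only in rows, so rows that repeat a pose let the fingers close. It gives the time, the measured TCP pose, the force and the opening at its end, in the units of the state.
- r.state(): the state, without advancing time (a new reading comes with each control period).
- r.read_camera(name): name is "scene" or "top" or "wrist"; returns (picture, depth): 400x640x3 uint8, red, green, blue; 400x640 float32, m along the optical axis (not along the pixel's ray), 0 where there is no reading.
- r.camera_params(name): a dict with "mtx" (3x3 intrinsics, pixels), "position" and "rotation" of the camera in the world; the wrist camera has in their place "tool_from_camera" (4x4, takes a point from camera to tool coordinates, whose origin is the TCP and whose axes are the flange's). Camera axes: x right, y down, z forward; pixel columns grow to the right and rows downward; lengths in m; the calibration is good to about 2 mm. A picture is of the moment at which its call begins: read the wrist's pose just before it. camera_params takes no time and is no camera call.
- r.hand_in(): hands the job in, once; it reports no verdict.
The state is a dict: "clock": time; "joint_pos": joint angles; "dq": joint speeds; "tau": joint torques, N m; "tool_pos": TCP position; "orientation": TCP orientation; "force": force on the tool from outside, world axes, zero at the start; "torque": the same for the moment, N m; "opening": finger opening in m.
Only numpy, scipy, OpenCV 4.12 (cv2) and the standard library are available. Lean on these libraries where they do the work, as an engineer would, in place of code of your own. Each camera call takes 0.05 s, during which the arm holds its last target. There are 200 camera calls.

## Working session

There is one attempt and no reset: what is moved stays moved. The work goes in short steps, Python scripts to look and compute and a tool call to move; the robot and the scene stay as the last step left them, time stands still between calls to the robot, and variables do not carry over. Pictures are saved under pics/ and viewed, about 8 in all and at most 12, crops included, and the job is handed in when it is done.

Besides the shell and the picture viewer there is one more tool, called by a JSON object that holds its "name" and its "arguments". servo_tool: Moves the arm, as the interface text tells. Its arguments: {"type":"object","properties":{"deltas":{"type":"string"},"hand":{"type":"number"},"force":{"type":"number"}},"required":["deltas"]}

```bash
mkdir -p pics; cat > h.py <<'E'
import numpy as np, cv2
from scipy.spatial.transform import Rotation as R
from bench import r
def cam(n):
    p=r.camera_params(n); K=np.array(p["mtx"])
    if n=="wrist":
        s=r.state(); q=s["orientation"]; T=np.eye(4)
        T[:3,:3]=R.from_quat([q[1],q[2],q[3],q[0]]).as_matrix(); T[:3,3]=s["tool_pos"]
        T=T@np.array(p["tool_from_camera"]); return K,T[:3,:3],T[:3,3]
    return K,np.array(p["rotation"]),np.array(p["position"])
def ray(c,uv,z):
    K,Rm,t=c; d=Rm@np.linalg.inv(K)@np.array([uv[0],uv[1],1.]); return t+d*(z-t[2])/d[2]
def proj(c,P):
    K,Rm,t=c; x=K@(Rm.T@(np.array(P)-t)); return x[:2]/x[2]
def shot(n,f):
    c=cam(n); im,d=r.read_camera(n); cv2.imwrite(f"pics/{f}.png",im[:,:,::-1]); np.savez(f"pics/{f}.npz",im=im,d=d,K=c[0],R=c[1],t=c[2]); return c,im,d
def load(f):
    z=np.load(f"pics/{f}.npz"); return (z["K"],z["R"],z["t"]),z["im"],z["d"]
E
python3 - <<'E'
from h import *
for n in("top","scene"):
    c,im,d=shot(n,n); print(n,c)
s=r.state();print(s)
E
```

```text
top (array([[406.18523718,   0.        , 314.97678351],
       [  0.        , 406.18523718, 195.9926213 ],
       [  0.        ,   0.        ,   1.        ]]), array([ 0.04009531, -0.69919191,  0.71298183, -0.03435054]), array([ 0.35288403, -0.00963154,  0.95396926]))
scene (array([[370.57286783,   0.        , 321.22963144],
       [  0.        , 370.57286783, 198.00344898],
       [  0.        ,   0.        ,   1.        ]]), array([ 0.15783472, -0.36627423,  0.84324382, -0.36037654]), array([0.01442709, 0.43050114, 0.67686057]))
{'clock': 0.1, 'joint_pos': array([ 1.66672907e+00,  4.07635791e-02,  8.39169914e-02, -3.74880146e-04,
       -1.61549279e+00, -3.33698522e-01]), 'dq': array([ 0.00068397, -0.00220196,  0.00289225,  0.0003361 ,  0.00093883,
        0.00103388]), 'tau': array([-4.22911151e-03, -3.69345832e+01,  3.48280907e+01,  6.95171580e+00,
       -4.50739375e-03,  2.64228170e-06]), 'tool_pos': array([0.1411901 , 0.58285552, 0.23038204]), 'orientation': array([ 7.93710254e-04,  9.92942411e-01, -1.18594845e-01, -1.84912112e-05]), 'force': array([-0.7933277 ,  1.30155375,  0.05358456]), 'torque': array([-0.02347633, -0.01549734, -0.01639489]), 'opening': 0.08538096651814567}
```

View pics/top.png

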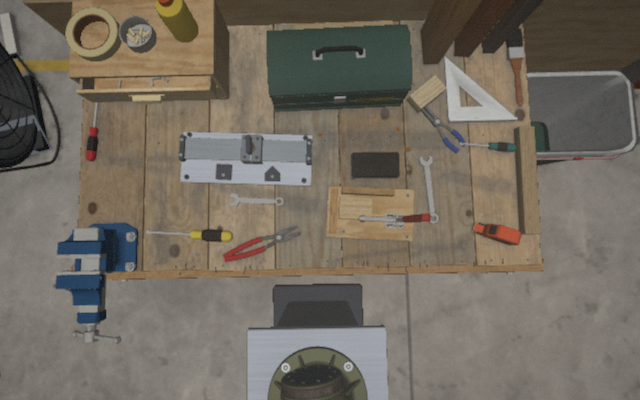

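View pics/scene.png

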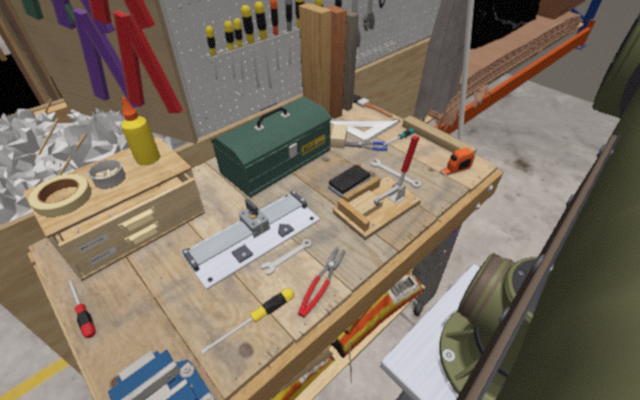

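The top view shows the slide base at about (247,158), the carriage at (251,148), the square plate at (224,172) and the pointed plate at (272,173). The camera rotations come as quaternions. Next I measure from an enlarged crop.

```bash
sed -i 's|return K,np.array(p\["rotation"\]),np|q=np.array(p["rotation"]); return K,(R.from_quat(q[[1,2,3,0]]).as_matrix() if q.size==4 else q),np|' h.py
python3 - <<'E'
from h import *
c=cam("top"); im=cv2.imread("pics/top.png"); d=np.load("pics/top.npz")["d"]
x0,y0,x1,y1=170,122,320,195
cv2.imwrite("pics/crop1.png",cv2.resize(im[y0:y1,x0:x1],None,fx=5,fy=5,interpolation=cv2.INTER_CUBIC))
print(c[1])
hsv=cv2.cvtColor(im,cv2.COLOR_BGR2HSV)
g=hsv[:,:,2]; m=((g[y0:y1,x0:x1]<90)*255).astype(np.uint8)
for k in cv2.findContours(m,cv2.RETR_EXTERNAL,cv2.CHAIN_APPROX_NONE)[0]:
    if 20<cv2.contourArea(k)<400:
        k=k+np.array([x0,y0]); M=k.reshape(-1,2).mean(0); print(cv2.contourArea(k),M,ray(c,M,0.018).round(4),cv2.minAreaRect(k))
# base plate: bright, low saturation
m=((hsv[:,:,1]<40)&(g>130)).astype(np.uint8)*255; mm=np.zeros_like(m); mm[y0:y1,x0:x1]=m[y0:y1,x0:x1]
k=max(cv2.findContours(mm,cv2.RETR_EXTERNAL,cv2.CHAIN_APPROX_SIMPLE)[0],key=cv2.contourArea)
for p in cv2.boxPoints(cv2.minAreaRect(k)): print(p,ray(c,p,0.01).round(4))
E
```

```text
[[-0.01904609 -0.99426765  0.10520968]
 [-0.99977684  0.01990143  0.00708601]
 [-0.00913921 -0.10505124 -0.99442481]]
125.5 [272.30769231 175.61538462] [0.5017 0.0956 0.018 ] ((272.0, 173.5), (14.0, 13.0), -0.0)
172.5 [223.66037736 171.37735849] [0.514  0.2093 0.018 ] ((223.5, 171.5), (13.0, 15.0), 90.0)
40.0 [308.8125  150.46875] [0.5595 0.0094 0.018 ] ((309.0, 150.5), (5.160536766052246, 12.584467887878418), 5.194429397583008)
102.0 [248.83333333 144.45238095] [0.5769 0.1503 0.018 ] ((249.26174926757812, 144.40292358398438), (19.097429275512695, 7.516257286071777), 85.60128784179688)
73.5 [182.23809524 148.04761905] [0.5716 0.3072 0.018 ] ((182.0, 147.5), (25.0, 6.0), 90.0)
[179.61298 182.12639] [0.4919 0.3149 0.01  ]
[181.02194 130.69923] [0.6157 0.3135 0.01  ]
[312.30698 134.2961 ] [6.002e-01 6.000e-04 1.000e-02]
[310.898   185.72325] [0.4771 0.0062 0.01  ]
```

View pics/crop1.png

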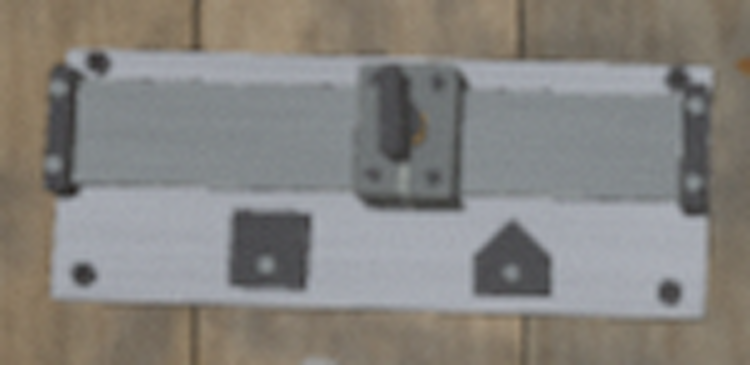

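Pointed plate's tip is at crop (513,220), index line's top front at about (404,190), and the screw bar runs (388,65)–(397,160). The yaw from the plate corners is about -2.8°.

```bash
python3 - <<'E'
from h import *
c=cam("top"); f=lambda u,v:(170+(u+.5)/5-.5,122+(v+.5)/5-.5)
yaw=-0.049; Rz=np.array([[np.cos(yaw),-np.sin(yaw)],[np.sin(yaw),np.cos(yaw)]])
O=np.array([.5462,.1591])+Rz@[.017,0]; print("O",O)
for n,p,z in [("tip",(513,220),.018),("line",(404,190),.049),("square",(272,211),.018),("barfar",(388,67),.092),("barnear",(397,160),.092)]:
    P=ray(c,f(*p),z); print(n,P.round(4),(Rz.T@(P[:2]-O)).round(4))
print(r.camera_params("wrist")["tool_from_camera"])
E
```

```text
O [0.5631796  0.15826733]
tip [0.5253 0.0957 0.018 ] [-0.0347 -0.0644]
line [0.5344 0.1415 0.049 ] [-0.0279 -0.0182]
square [0.532  0.2086 0.018 ] [-0.0336  0.0487]
barfar [0.5802 0.1411 0.092 ] [ 0.0178 -0.0163]
barnear [0.539  0.1373 0.092 ] [-0.0231 -0.0221]
[[ 4.26449980e-04 -9.62539227e-01 -2.71142131e-01  6.92245278e-02]
 [ 9.99999259e-01  1.01191656e-04  1.21356546e-03 -1.80974107e-03]
 [-1.14066704e-03 -2.71142448e-01  9.62538556e-01 -1.42503083e-01]
 [ 0.00000000e+00  0.00000000e+00  0.00000000e+00  1.00000000e+00]]
```

{"name": "servo_tool", "arguments": {"deltas": "40 25 0 -2; 80 50 0 -4; 120 76 0 -6; 160 102 0 -8; 200 128 0 -10; 240 154 0 -12; 280 180 0 -14; 320 206 0 -16; 360 232 0 -18; 400 258 0 -18.6", "hand": 0, "force": 40}}

```text
clock: 1.1
tool_pos: [0.4702, 0.2364, 0.2311]
orientation: [-0.0, 0.999, 0.044, -0.0]
force: [1.0, 1.3, -0.4]
opening: 0.0854
```

{"name": "servo_tool", "arguments": {"deltas": "30 38 0 0; 60 74 0 0; 80 100 0 0; 80 100 0 0; 80 100 0 0"}}

```text
clock: 1.6
tool_pos: [0.5578, 0.1447, 0.2304]
orientation: [0.0, 0.999, 0.042, -0.001]
force: [0.1, 0.8, -0.1]
opening: 0.0855
```

```bash
python3 - <<'E'
from h import *
s=r.state(); print(s["clock"],s["tool_pos"],s["joint_pos"],s["force"])
c,im,d=shot("wrist","w1")
for P in [(.562,.14,.092),(.5253,.0957,.018),(.5344,.1415,.049)]: print(proj(c,P))
E
```

```text
1.6 [0.55775777 0.14473833 0.23042876] [ 6.01708996e-01 -2.15569814e-02  2.12139077e-02 -2.82486112e-04
 -1.61515380e+00  1.05408524e+00] [ 0.14939485  0.75470828 -0.09543047]
[327.11699136 184.3614505 ]
[359.05207711 202.574221  ]
[322.66137651 199.43487874]
```

View pics/w1.png

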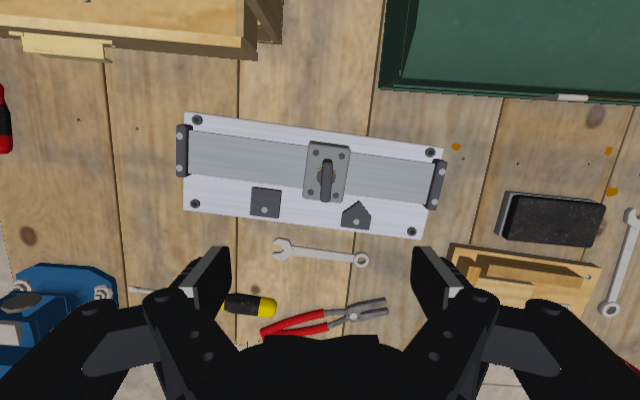

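The wrist view agrees with my predictions: tip at about (356,203) against (359,203) predicted, bar from (327,160) to (326,201). Now I measure the bar and tip finely from this view.

```bash
python3 - <<'E'
from h import *
c,im,d=load("w1"); im=im[:,:,::-1].copy()
cv2.imwrite("pics/crop2.png",cv2.resize(im[130:245,290:390],None,fx=6,fy=6,interpolation=cv2.INTER_CUBIC))
P=np.stack(np.meshgrid(np.arange(640),np.arange(400)),-1)
dirs=np.einsum('ij,hwj->hwi',c[1]@np.linalg.inv(c[0]),np.dstack([P,np.ones((400,640))]))
X=c[2]+dirs*d[...,None]
m=np.zeros((400,640),bool); m[150:215,305:350]=True
sel=m&(X[...,2]>.084)&(X[...,2]<.1)
pts=X[sel]; print(len(pts),pts.mean(0),np.median(pts[:,2]))
(cx,cy),(w,h),a=cv2.minAreaRect((pts[:,:2]*1000).astype(np.float32)); print(cx,cy,w,h,a)
v=np.linalg.svd(pts[:,:2]-pts[:,:2].mean(0))[2][0]; print("bar yaw deg",np.degrees(np.arctan2(v[1],v[0])))
s2=m&(X[...,2]>.045)&(X[...,2]<.052); q=X[s2][:,:2]
print("carriage",cv2.minAreaRect((q*1000).astype(np.float32)))
g=cv2.cvtColor(im,cv2.COLOR_BGR2GRAY)
k=[k for k in cv2.findContours(((g<90)*255).astype(np.uint8)[195:232,338:374],cv2.RETR_EXTERNAL,cv2.CHAIN_APPROX_NONE)[0]]
k=max(k,key=cv2.contourArea).reshape(-1,2)+[338,195]
W=np.array([ray(c,p,.018)[:2] for p in k]); yaw=-.049
L=W@np.array([[np.cos(yaw),-np.sin(yaw)],[np.sin(yaw),np.cos(yaw)]])
i=L[:,0]>L[:,0].max()-.001; print("tip",W[i].mean(0),"ext",L.min(0),L.max(0),"mid y",(L[:,1].min()+L[:,1].max())/2)
E
```

```text
421 [0.56411571 0.14116319 0.0914459 ] 0.09163972708207219
563.508056640625 141.03128051757812 39.043617248535156 9.956608772277832 1.19837486743927
bar yaw deg -178.71743037223945
carriage ((561.9158935546875, 140.69752502441406), (46.1012077331543, 60.09065246582031), 88.2664566040039)
tip [0.52718778 0.09722369] ext [0.4872468  0.10421568] [0.52179296 0.13978364] mid y 0.12199965784251071
```

View pics/crop2.png

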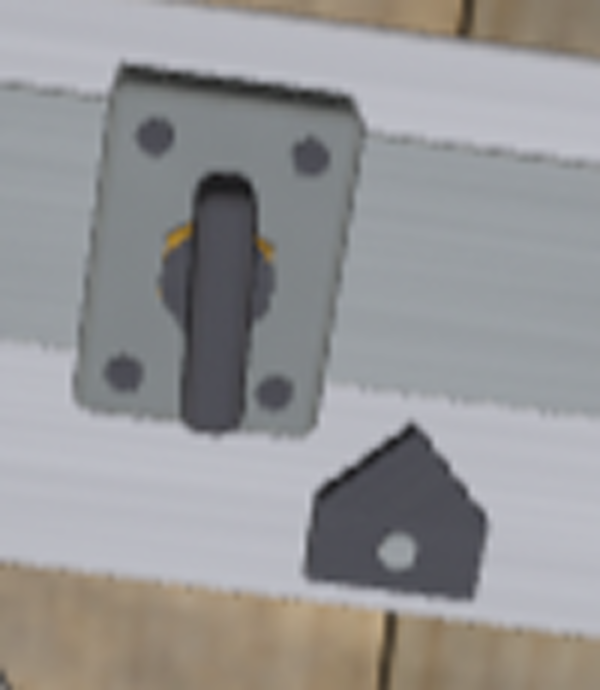

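Both views agree: the carriage has to go 46 mm along base -y, and the bar sits at (0.5636, 0.1410) with yaw 1.3°.

{"name": "servo_tool", "arguments": {"deltas": "5.5 4.2 25 3.5; 5.5 4.2 65 3.5; 5.5 4.2 100 3.5; 5.5 4.2 120 3.5; 5.5 4.2 120 3.5; 5.5 4.2 120 3.5"}}

```text
clock: 2.25
tool_pos: [0.5635, 0.1425, 0.1124]
orientation: [0.0, 1.0, 0.014, 0.001]
force: [0.2, -0.1, -0.1]
opening: 0.0856
```

```bash
cat > st.py <<'E'
from h import *
s=r.state(); q=s["orientation"]; x=R.from_quat([q[1],q[2],q[3],q[0]]).as_matrix()
print(round(s["clock"],2),s["tool_pos"].round(4),"yaw",np.degrees(np.arctan2(x[1,0],x[0,0])).round(2),"j",s["joint_pos"].round(2),"F",s["force"].round(1),"T",s["torque"].round(3),s["opening"])
E
python3 st.py
```

```text
2.25 [0.5635 0.1425 0.1124] yaw 1.56 j [ 0.59  0.01 -0.16  0.   -1.4   1.  ] F [ 0.2 -0.1 -0.1] T [ 0.031 -0.018  0.03 ] 0.08556644034837269
```

{"name": "servo_tool", "arguments": {"deltas": "0 1.5 25 0.2; 0 1.5 40 0.2; 0 1.5 45 0.2; 0 1.5 45 0.2; 0 1.5 45 0.2"}}

```text
clock: 2.75
tool_pos: [0.5642, 0.1404, 0.0676]
orientation: [-0.0, 1.0, 0.011, 0.001]
force: [-0.2, 0.1, 0.2]
opening: 0.0855
```

{"name": "servo_tool", "arguments": {"deltas": "0 0 0 0; 0 0 0 0; 0 0 0 0; 0 0 0 0; 0 0 0 0; 0 0 0 0; 0 0 0 0; 0 0 0 0; 0 0 0 0; 0 0 0 0", "hand": 1, "force": 40}}

```text
clock: 3.75
tool_pos: [0.5636, 0.1402, 0.0665]
orientation: [0.0, 1.0, 0.011, 0.0]
force: [-0.8, -0.6, 2.7]
opening: 0.0094
```

```bash
python3 st.py
```

```text
3.75 [0.5636 0.1402 0.0665] yaw 1.27 j [ 0.59  0.03 -0.22  0.   -1.31  1.  ] F [-0.8 -0.6  2.7] T [-0.216  0.281 -0.111] 0.009393647097440465
```

Gripped (9.4 mm opening). Now I slide the carriage.

{"name": "servo_tool", "arguments": {"deltas": "-0.7 9 0 0; -1.3 18 0 0; -2 27 0 0; -2.6 36 0 0; -3.1 43 0 0; -3.3 46 0 0; -3.3 46 0 0; -3.3 46 0 0; -3.3 46 0 0; -3.3 46 0 0"}}

```text
clock: 4.75
tool_pos: [0.5613, 0.0936, 0.0665]
orientation: [0.001, 1.0, 0.011, -0.0]
force: [-1.8, -3.8, 5.4]
opening: 0.0091
```

```bash
python3 st.py; python3 - <<'E'
from h import *
c,im,d=shot("wrist","w2"); c2,_,_=shot("top","top2")
a=cv2.imread("pics/w2.png")
for cc in(c,c2): print(proj(cc,(.5265,.0965,.018)))
t=cv2.imread("pics/top2.png")
cv2.imwrite("pics/v2.png",np.hstack([cv2.resize(t[130:190,240:300],(400,400),interpolation=cv2.INTER_CUBIC),cv2.resize(a[100:250,250:400],(400,400),interpolation=cv2.INTER_CUBIC)]))
E
```

```text
4.75 [0.5613 0.0936 0.0665] yaw 1.26 j [ 0.52  0.   -0.26  0.   -1.31  1.07] F [-1.8 -3.8  5.4] T [-0.966  0.525  0.004] 0.009149864618323176
[317.19683759 267.27963889]
[271.84202711 165.12195455]
```

View pics/v2.png

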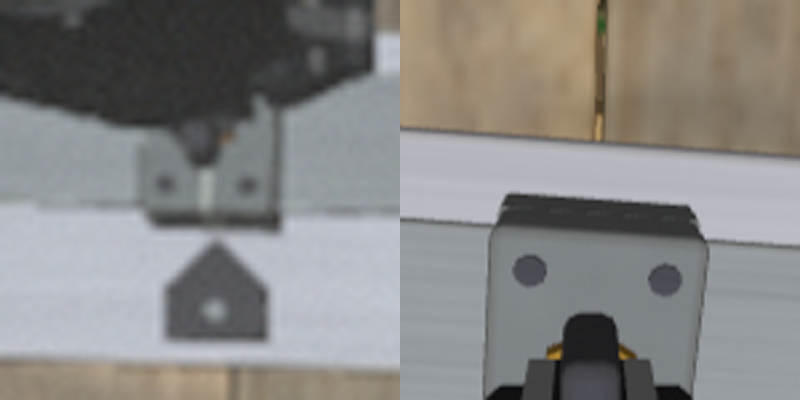

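The left panel shows the line's top front at (206,212) and the tip at (216,242). I convert these with their heights.

```bash
python3 - <<'E'
from h import *
c=cam("top"); yaw=-.049; f=lambda u,v:(240+(u+.5)*.15-.5,130+(v+.5)*.15-.5)
for p,z in(((206,213),.049),((216,242),.018),((209,227),.033)):
    P=ray(c,f(*p),z); print(P, P[0]*-np.sin(yaw)+P[1]*np.cos(yaw))
_,im,_=load("top2"); print(im[155:170,264:280].mean(2).astype(int))
E
```

```text
[0.52906584 0.09601595 0.049     ] 0.12181455549025404
[0.52470887 0.09620295 0.018     ] 0.12178792758224499
[0.52725438 0.09688407 0.033     ] 0.1225929100438121
[[123 125 128 129 120 107 125 130 124 127 128 128 127 131 131 130]
 [104 112 123 131 130 128 158 160 136 128 131 124 114 113 123 128]
 [ 83  91 118 129 128 132 158 158 135 128 128 115  94  85 106 122]
 [100 102 117 130 130 135 160 159 133 127 131 115  96  90 109 123]
 [121 120 127 131 129 136 158 156 129 132 128 125 115 117 125 129]
 [125 127 130 131 129 132 158 149 127 126 124 128 128 132 128 127]
 [104 103 105 105 102 106 127 120 104 106 107 107 111 112 113 112]
 [ 74  71  72  68  70  73  88  93  84  84  75  74  79  84  84  77]
 [ 75  70  72  74  73  71  82  86  86  82  72  71  68  69  72  71]
 [150 149 152 149 150 151 137 131 132 131 125 128 126 125 129 114]
 [192 190 191 190 191 189 181 169 157 164 175 176 175 176 175 172]
 [191 191 191 191 190 192 178 148 124 146 179 191 191 189 191 191]
 [195 192 194 194 193 179 144 103  86 103 144 181 191 192 191 193]
 [194 195 192 192 179 142 104  87  87  89 104 147 182 193 192 191]
 [194 194 194 182 142 104  87  88  88  86  88 105 147 180 192 192]]
```

Aligned to under 1 mm. Next I turn clockwise (positive about tool z) and watch the torque.

{"name": "servo_tool", "arguments": {"deltas": "0 0 0 2; 0 0 0 5; 0 0 0 8; 0 0 0 11; 0 0 0 14; 0 0 0 16; 0 0 0 18; 0 0 0 20; 0 0 0 20; 0 0 0 20"}}

```text
clock: 5.85
tool_pos: [0.5612, 0.0941, 0.0664]
orientation: [0.0, 0.987, -0.162, -0.0]
force: [-1.3, -1.9, 5.2]
opening: 0.0092
```

```bash
python3 st.py
```

```text
5.85 [0.5612 0.0941 0.0664] yaw -18.67 j [ 0.52  0.   -0.26  0.   -1.31  0.73] F [-1.3 -1.9  5.2] T [-0.982  0.71  -0.044] 0.00916612811065826
```

{"name": "servo_tool", "arguments": {"deltas": "0 0 0 2; 0 0 0 4; 0 0 0 6; 0 0 0 8; 0 0 0 10; 0 0 0 12; 0 0 0 12"}}

```text
clock: 6.55
tool_pos: [0.5612, 0.0941, 0.0665]
orientation: [0.0, 0.964, -0.265, -0.0]
force: [-1.3, -3.5, 5.0]
opening: 0.0092
```

```bash
python3 st.py
```

```text
6.55 [0.5612 0.0941 0.0665] yaw -30.72 j [ 0.52  0.   -0.26  0.   -1.31  0.52] F [-1.3 -3.5  5. ] T [-0.973  0.758 -0.107] 0.00923030604002295
```

{"name": "servo_tool", "arguments": {"deltas": "0 0 0 2; 0 0 0 4; 0 0 0 6; 0 0 0 8; 0 0 0 10; 0 0 0 10; 0 0 0 10"}}

```text
clock: 7.25
tool_pos: [0.5611, 0.0941, 0.0664]
orientation: [0.0, 0.938, -0.348, -0.0]
force: [-3.2, -2.7, 5.4]
opening: 0.0093
```

```bash
python3 st.py
```

```text
7.25 [0.5611 0.0941 0.0664] yaw -40.67 j [ 0.52  0.   -0.26  0.   -1.31  0.34] F [-3.2 -2.7  5.4] T [-0.92   0.954 -0.095] 0.009282321925181549
```

{"name": "servo_tool", "arguments": {"deltas": "0 0 0 2; 0 0 0 4; 0 0 0 6; 0 0 0 8; 0 0 0 8; 0 0 0 8"}}

```text
clock: 7.85
tool_pos: [0.561, 0.0941, 0.0664]
orientation: [0.0, 0.911, -0.412, -0.0]
force: [-3.5, -2.5, 6.2]
opening: 0.0089
```

```bash
python3 st.py
```

```text
7.85 [0.561  0.0941 0.0664] yaw -48.62 j [ 0.52  0.   -0.26  0.   -1.31  0.2 ] F [-3.5 -2.5  6.2] T [-0.905  1.056  0.335] 0.008892906279001479
```

{"name": "servo_tool", "arguments": {"deltas": "0 0 0 2; 0 0 0 4; 0 0 0 6; 0 0 0 8; 0 0 0 8; 0 0 0 8"}}

```text
clock: 8.45
tool_pos: [0.5611, 0.0944, 0.0666]
orientation: [0.001, 0.881, -0.472, 0.0]
force: [-3.6, -2.5, 5.7]
opening: 0.0094
```

```bash
python3 st.py
```

```text
8.45 [0.5611 0.0944 0.0666] yaw -56.38 j [ 0.52  0.   -0.26  0.   -1.31  0.07] F [-3.6 -2.5  5.7] T [-0.913  1.181  2.378] 0.009414759040797138
```

The torque jumped from its -0.1 baseline to 0.3 and then 2.4 N m. Extrapolating back, the seat is at a tool yaw of about -47°. Next I check how elastic the grip is on the way back.

{"name": "servo_tool", "arguments": {"deltas": "0 0 0 -2; 0 0 0 -4; 0 0 0 -5; 0 0 0 -5"}}

```text
clock: 8.85
tool_pos: [0.5611, 0.0944, 0.0665]
orientation: [0.0, 0.901, -0.434, 0.0]
force: [-3.2, -1.6, 7.2]
opening: 0.0094
```

```bash
python3 st.py
```

```text
8.85 [0.5611 0.0944 0.0665] yaw -51.48 j [ 0.52  0.   -0.26  0.   -1.31  0.15] F [-3.2 -1.6  7.2] T [-0.755  1.109  1.269] 0.009446357616388585
```

{"name": "servo_tool", "arguments": {"deltas": "0 0 0 -2; 0 0 0 -4; 0 0 0 -4; 0 0 0 -4"}}

```text
clock: 9.25
tool_pos: [0.5611, 0.0944, 0.0665]
orientation: [0.0, 0.915, -0.404, -0.0]
force: [-4.0, -1.0, 5.4]
opening: 0.0094
```

```bash
python3 st.py
```

```text
9.25 [0.5611 0.0944 0.0665] yaw -47.64 j [ 0.52  0.   -0.26 -0.   -1.31  0.22] F [-4.  -1.   5.4] T [-0.552  1.053  0.112] 0.009401486676559781
```

The twist is elastic, which confirms the seat at about -47°. Now I back off 90° to a yaw of about +43°.

{"name": "servo_tool", "arguments": {"deltas": "0 0 0 -3; 0 0 0 -8; 0 0 0 -13; 0 0 0 -18; 0 0 0 -23; 0 0 0 -28; 0 0 0 -33; 0 0 0 -38; 0 0 0 -43; 0 0 0 -45"}}

```text
clock: 10.25
tool_pos: [0.5613, 0.095, 0.0664]
orientation: [-0.001, 1.0, -0.022, 0.0]
force: [-2.3, 0.3, 4.4]
opening: 0.0091
```

{"name": "servo_tool", "arguments": {"deltas": "0 0 0 -5; 0 0 0 -10; 0 0 0 -15; 0 0 0 -20; 0 0 0 -25; 0 0 0 -30; 0 0 0 -35; 0 0 0 -40; 0 0 0 -44; 0 0 0 -45.5"}}

```text
clock: 11.25
tool_pos: [0.5611, 0.0956, 0.0665]
orientation: [-0.001, 0.93, 0.367, 0.0]
force: [-4.2, 3.6, 6.7]
opening: 0.0092
```

{"name": "servo_tool", "arguments": {"deltas": "0 0 0 0; 0 0 0 0; 0 0 0 0; 0 0 0 0; 0 0 0 0"}}

```text
clock: 11.75
tool_pos: [0.5611, 0.0956, 0.0665]
orientation: [-0.001, 0.931, 0.366, 0.0]
force: [-4.4, 2.4, 6.3]
opening: 0.0092
```

```bash
python3 st.py; python3 - <<'E'
from h import *
c2,t,_=shot("top","top3"); _,a,_=shot("wrist","w3")
cv2.imwrite("pics/v3.png",np.hstack([cv2.resize(t[130:190,240:300],(400,400),interpolation=cv2.INTER_CUBIC),cv2.resize(a[100:300,220:420],(400,400),interpolation=cv2.INTER_CUBIC)])[:,:,::-1])
E
```

```text
11.75 [0.5611 0.0956 0.0665] yaw 42.89 j [ 0.52  0.   -0.25 -0.   -1.31  1.8 ] F [-4.4  2.4  6.3] T [0.829 1.385 0.068] 0.009242598051942085
```

View pics/v3.png

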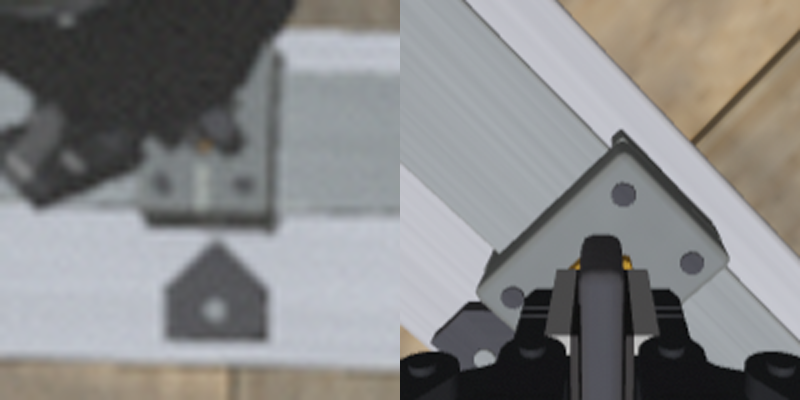

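The wrist view shows the bar square between the pads. The top view shows the line at (202,213) against the tip at (216,242), so the line has moved about 1 mm, well inside 6 mm. Handing in.

```bash
python3 - <<'E'
from h import *
print(r.hand_in()); s=r.state(); print(s["clock"],s["opening"],s["force"])
E
```

```text
the job is handed in; nothing more can be done
None
the job is handed in; nothing more can be done
```

I slid the carriage 46 mm to the pointed plate, turned the thumbscrew clockwise until it seated, then backed it off a quarter turn. I handed the job in at about 12 s, still gripping the head at 40 N. No verdict was reported.

- **Seat:** The stop showed as a clear torque rise, from about -0.1 to 2.4 N m. It fell back the same way on release, which puts the seat at a tool yaw of about -47°.
- **Quarter turn:** The final yaw was 42.9°, so the screw is about 90° back from its seat. The last wrist picture showed the head square between the pads, with the opening at 9.2 mm.
- **Index line:** It was within 1 mm of the tip after sliding. While I turned the screw, the tool drifted about 2 mm along the rail. I judged from the last top picture that the line had moved by about 1 mm, and left it, as that is well inside the 6 mm allowed.
- **Tools:** The arm only came down over the carriage and nothing touched the tools. I did not measure their positions again.

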